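# Hold a sample cell down in the photometer

### The job

Take the sample cell with the flat bar handle out of the white rack and put it, foot first and upright, into the round well of the bench photometer, then press it down against the sprung seat until its metal flange is firmly down on the rim of the well all round, without forcing it. The seat pushes the cell back up if it is let go, so finish while still holding it down there with the gripper; leave the other cells and everything else on the bench where they are.

Things in the scene. Friction and masses are not known exactly. Their poses are not given: they have to be found in the camera images.
- bar_cell: The cell to press: amber glass cylinder 28 mm across, 60 mm long, foot bevelled; aluminium flange 44 mm across at 60 to 66 mm above the foot; flat black bar handle at 66 to 106 mm, 14 mm thick along x, 36 mm long along y. 0.15 kg. Origin: centre of the foot's underside, z up. Starts hanging by its flange in any of the rack's holes, foot 10 mm above the table, bar roughly along the rack.
- knob_cell: A cell to leave alone in the rack: the same glass and flange, but a round black knob 24 mm in diameter, 66 to 96 mm above its foot. Origin as for bar_cell.
- disc_cell: A cell to leave alone in the rack: the same glass and flange, but a thin stem with a round black disc 34 mm in diameter on top, 66 to 90 mm above its foot. Origin as for bar_cell.
- rack: White plastic block, fixed, 70 mm along its x, 240 mm along its y, 70 mm high, with three upright holes 32 mm in diameter and 64 mm deep in a row at y = -75, 0 and +75 mm. Origin at the centre of its underside, z up.
- reader: Bench photometer, fixed: square housing 120 x 120 mm, 85 mm high, the round well in the middle of its aluminium top; on its -x side a lower white console (x from -60 to -145 mm, 140 mm wide, at most 58 mm high) with display and keys. Origin at table height under the well's centre, z up.
- rim: Aluminium top plate of the photometer, 120 x 120 mm, 25 mm thick. Origin: centre of the well's mouth, level with the plate's flat top, 85 mm above the table. The hole is 32 mm in diameter with a 3 mm bevel. The flange of a cell pressed fully home lands on this plate: the hard stop.
- seat (a joint): Sprung steel disc in the well that moves straight down; value = how far it is pressed (m). At 0 its top is 48 mm below the rim: a cell just standing on it has its flange 12 mm above the rim. With the flange on the rim it reads 0.012. Spring: 4 N at 0, about 9 N at 0.012; it does not latch. Pressing with about 15 to 20 N in all is plenty; keep under 40 N.
- beaker: Bystander: small glass beaker, 56 mm wide, 65 mm high. Origin at the centre of its underside.
- amber_bottle: Bystander: amber bottle with a red cap, 86 mm wide, 170 mm high. Origin at the centre of its underside.
- clear_bottle: Bystander: clear plastic bottle, 60 mm wide, 120 mm high. Origin at the centre of its underside.
- jar: Bystander: small glass jar with a black lid, 52 mm wide, 55 mm high. Origin at the centre of its underside.
- spoon: Bystander: steel lab spoon 170 mm long lying on the bench.
Not all that is in view belongs to the job. Leave any pink or yellow look-alike of the bar_cell alone.

How it is judged (in metres and radians):
On the way, in this order (a step that is already met when the one before it is completed fails the run):
1. the bar-handled cell is out of the rack in the gripper (z of bar_cell in the frame of rack above 0.075 m and contact force between the fingers and bar_cell above 1 N), for 0.1 s.
2. its glass is in the well, upright (horizontal distance between bar_cell and rim below 0.006 m and z of bar_cell in the frame of rim below -0.03 m and angle between bar_cell's own z axis and vertical below 0.15 rad), for 0.05 s.
3. it is pressed down until the flange bears on the rim, and kept there (value of joint seat above 0.0105 m and contact force between bar_cell and rim between 1 and 45 N and horizontal distance between bar_cell and rim below 0.004 m and angle between bar_cell's own z axis and vertical below 0.06 rad and contact force between the fingers and bar_cell above 1 N), for 0.4 s.
At the end, for the whole second after the job is handed in: The robot's fingers still hold the bar-handled cell down in the well: seat pressed by more than 10.5 mm (12 mm with the flange home), flange bearing on the rim with 1 to 45 N, within 4 mm of the well's centre and within 0.06 rad of upright (all of step 3); the arm keeps its last pose, push and grip.
It fails at once if the cell is rammed on the photometer (more than 90 N) (contact force between bar_cell and rim above 90 N).
It fails at once if another cell is disturbed (distance of any of knob_cell, disc_cell from where it was at the start of the episode above 0.02 m).
It fails at once if something else on the bench is pushed about (distance of any of beaker, amber_bottle, clear_bottle, jar, spoon from where it was at the start of the episode above 0.03 m).
It also fails if it takes over 54 s, if anything falls off the work surface, if the arm or the gripper's body presses on something with over 40 N, if the wrist force passes 120 N, or if a joint passes its speed limit or range.

### The arm

A 6-joint arm with a two-finger parallel gripper is mounted at the origin on the work surface. World frame = base frame: x ahead of the robot, y to its left, z up, the work surface at z = 0. Lengths are in mm, angles in rad, forces in N, time in s.
With the tool pointing down it reaches from about 375 to 975 mm from the base axis. Payload 3.8 kg.
Tool frame: the origin (TCP) lies midway between the tips of the shut fingers; the grasp point (between the pads) lies 19 mm behind it (bot.grip_depth is the distance from the TCP to the grasp point, in mm); z points along the fingers, y is the line along which they close (so a half turn about z gives the same grasp; the last joint's range is limited). The gripper opens to 85 mm and grips with 20 to 120 N. Pads are 22 mm wide; open, the fingers measure 114 mm over their backs; the gripper's body (76 mm by 85 mm) begins 54 mm behind the grasp point. The pads swing forward as they close: fully open they stand 13 mm farther back than shut.
Start: joints at [-1.232, 0.264, 1.604, -0, 1.274, -0.037], TCP at [247.731, -627.891, 231.28] pointing down, gripper open.
Joint ranges: [-2.63, 2.63], [-0.94, 2.18], [0.31, 2.57], [-1.31, 4.45], [0, 2.66], [-2.55, 2.55]. Speed limits (rad/s): [2.57, 2.57, 3.14, 3.14, 3.14, 3.14].

### API

Orientations are given as a rotation vector (axis times angle).
In Python, from cell import bot gives the robot as it stands.
- The arm moves only by the tool apply_moves, never from a script. Its argument "moves" is one flat list of numbers, 6 for each row, row after row: the shift along the tool's x, y, z in m, then the turn, a rotation vector about the tool's x, y, z in degrees. In form: [x, y, z, ax, ay, az, x, y, z, ax, ay, az, ...]. A call has 1 to 20 rows; each row is the pose to reach, as a shift and turn from the pose commanded when the call began, along the tool's axes at that moment; what a row does not reach only later rows make up. A row lasts 1/10 s, in which the tool goes at most 50 mm and 8.59 degrees, less where a joint would pass 70% of its speed; a pose out of reach is approached as far as the arm can. A call with a gripper value outside its range is refused whole. "grip" is the opening in per cent of the stroke, from 0 (shut) to 100 (fully open), set as the call begins (left out, the last holds). The fingers move at their own pace and stop on an object; "squeeze" is the grip in N (left out, the last holds). Time passes only in rows, so rows that repeat a pose let the fingers close. It gives the time, the measured TCP pose, the force, the opening and the grip force at its end, in the units of the state.
- bot.observe(): the state, without advancing time (a new reading comes with each control period).
- bot.snapshot(name): name is "side" or "top" or "wrist"; returns a dict with "img" (420x560x3 uint8, red, green, blue), "fx", "fy", "cx", "cy" (pixels), "rvec" (rotation vector, rad) and "tvec" (3), from world to camera coordinates, as OpenCV has them; the wrist camera has in their place "T_tool_cam" (4x4, takes a point from camera to tool coordinates, whose origin is the TCP and whose axes are the flange's). Camera axes: x right, y down, z forward; pixel columns grow to the right and rows downward; lengths in mm; the calibration is good to about 2 mm. A picture is of the moment at which its call begins: read the wrist's pose just before it. There is no depth.
- bot.sign_off(): hands the job in; it is judged then, once.
The state is a dict: "time": time; "joints": joint angles; "qvel": joint speeds; "tau": joint torques, N m; "position": TCP position; "ee_rot": TCP orientation; "ft_force": force on the tool from outside, world axes, zero at the start; "torque": the same for the moment, N m; "width": finger opening in mm; "grasp_force": force on a finger pad.
Only numpy, scipy, OpenCV 4.12 (cv2) and the standard library are available. Lean on these libraries where they do the work, as an engineer would, in place of code of your own. Each camera call takes 0.05 s, during which the arm holds its last target. There are 200 camera calls.

## Working session

There is one attempt and no reset: what is moved stays moved. The work goes in short steps, Python scripts to look and compute and a tool call to move; the robot and the scene stay as the last step left them, time stands still between calls to the robot, and variables do not carry over. Pictures are saved under pics/ and viewed, at most 10 in all, crops included, and the job is handed in when it is done.

Besides the shell and the picture viewer there is one more tool, called after ">>>" in YAML: its name, and indented under it one key for each argument. apply_moves: Moves the arm, as the interface text tells. Its arguments: {"type":"object","properties":{"moves":{"type":"array"},"grip":{"type":"number"},"squeeze":{"type":"number"}},"required":["moves"]}

```bash
mkdir -p pics; cat > h.py <<'E'
import numpy as np, cv2
from cell import bot
def snap(n,f):
    s=bot.observe(); d=bot.snapshot(n); cv2.imwrite('pics/'+f,cv2.cvtColor(d['img'],cv2.COLOR_RGB2BGR)); 
    np.savez('pics/'+f[:-4]+'.npz',**d,pos=s['position'],rot=s['ee_rot']); return d,s
def ray(d,u,v):
    r=np.array([(u-d['cx'])/d['fx'],(v-d['cy'])/d['fy'],1.])
    if 'T_tool_cam' in d:
        T=np.eye(4);T[:3,:3]=cv2.Rodrigues(np.array(d['rot'],float))[0];T[:3,3]=d['pos'];T=T@d['T_tool_cam']
        return T[:3,3],T[:3,:3]@r
    R=cv2.Rodrigues(np.array(d['rvec'],float))[0]; return -R.T@np.array(d['tvec'],float).ravel(),R.T@r
def onplane(d,u,v,z):
    o,r=ray(d,u,v); return o+r*(z-o[2])/r[2]
def load(f): return dict(np.load('pics/'+f+'.npz'))
E
python3 - <<'E'
from h import *
a,s=snap('top','top.png');b,_=snap('side','side.png')
print(s)
E
```

```text
{'time': 0.0, 'joints': array([-1.23190370e+00,  2.64751371e-01,  1.60537129e+00,  3.79130432e-06,
        1.27369569e+00, -3.68736043e-02]), 'qvel': array([ 1.51276702e-03, -7.30523628e-05,  1.03855802e-03, -4.77578345e-04,
        1.71476209e-03, -1.29471887e-03]), 'tau': array([-1.51208682e-03, -5.15119886e+01, -3.67316437e+01, -2.96009803e-04,
        1.25974408e-02, -2.66511540e-05]), 'position': array([ 247.48901362, -627.20970109,  229.96468664]), 'ee_rot': array([-3.08414446e+00, -5.86372868e-01,  5.19951225e-04]), 'ft_force': array([1.08441694, 0.52618568, 0.0523566 ]), 'torque': array([0.00441841, 0.01256839, 0.00241441]), 'grasp_force': 0.0, 'width': 84.94843797893847}
```

View pics/top.png

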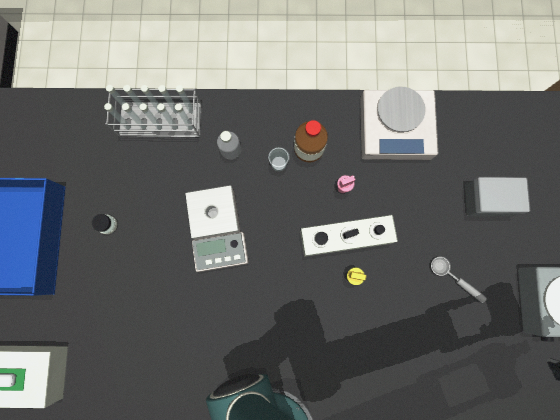

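View pics/side.png

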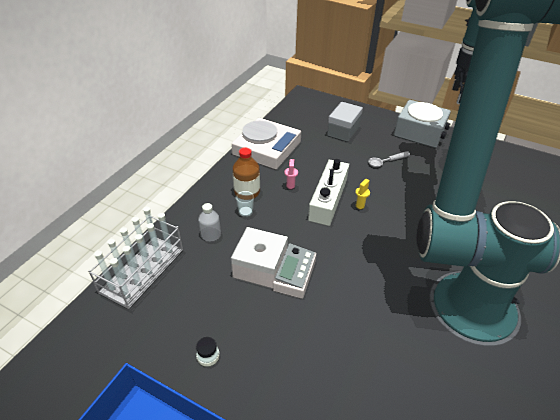

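Things that could be mistaken for the target, in top-view pixels: rack cells at (321,239), round and larger; (350,234), an elongated bar; (379,230), round and small; the pink look-alike at (346,184); and the yellow one at (356,276). I choose the middle rack cell at (350,234). The well is at (212,212).

```bash
python3 - <<'E'
from h import *
d=load('top'); im=d['img']
c=im[205:265,290:410]; cv2.imwrite('pics/crop1.png',cv2.cvtColor(cv2.resize(c,None,fx=6,fy=6,interpolation=cv2.INTER_CUBIC),cv2.COLOR_RGB2BGR))
g=im.max(2)
# rack white blob
m=((im.min(2)>150)).astype(np.uint8)
for x in cv2.findContours(m,cv2.RETR_EXTERNAL,cv2.CHAIN_APPROX_SIMPLE)[0]:
    A=cv2.contourArea(x)
    if A>1000:
        r=cv2.minAreaRect(x); print(A,r)
        if 290<r[0][0]<410 or 180<r[0][0]<250:
            z=70 if r[0][0]>280 else 85
            print([onplane(d,*p,z).round(0) for p in cv2.boxPoints(r)])
m=(g[215:255,338:363]<60).astype(np.uint8)
n,l,st,ce=cv2.connectedComponentsWithStats(m)
print(st,ce+[338,215])
print('bar',onplane(d,350,234,110),'well',onplane(d,212,212,85))
E
```

```text
1979.5 ((24.5, 379.0), (56.0, 49.0), 90.0)
1483.0 ((218.91893005371094, 251.5135040283203), (31.235809326171875, 52.60767364501953), 80.53767395019531)
[array([490., 210.,  85.]), array([513.,  77.,  85.]), array([435.,  62.,  85.]), array([412., 193.,  85.])]
2413.0 ((348.68115234375, 234.72744750976562), (27.391992568969727, 92.96085357666016), 81.6070785522461)
[array([526., -74.,  70.]), array([ 565., -315.,   70.]), array([ 494., -322.,   70.]), array([456., -85.,  70.])]
2046.5 ((210.82656860351562, 211.37283325195312), (46.14936065673828, 46.98567199707031), 81.25383758544922)
[array([616., 232.,  85.]), array([636., 111.,  85.]), array([516.,  89.,  85.]), array([496., 208.,  85.])]
1546.0 ((504.0, 194.5), (33.0, 50.0), 90.0)
1246.0 ((152.0, 114.5), (88.0, 31.0), -0.0)
52530.0 ((279.5, 77.0), (154.0, 559.0), 90.0)
[[  0   0  25  40 944]
 [  5  14  16   9  54]
 [ 18  19   1   1   1]
 [  9  22   1   1   1]] [[349.97563559 234.59216102]
 [350.37037037 232.85185185]
 [356.         234.        ]
 [347.         237.        ]]
bar [ 507.62462783 -195.84849177  110.        ] well [563.99884157 156.8874434   85.        ]
```

View pics/crop1.png

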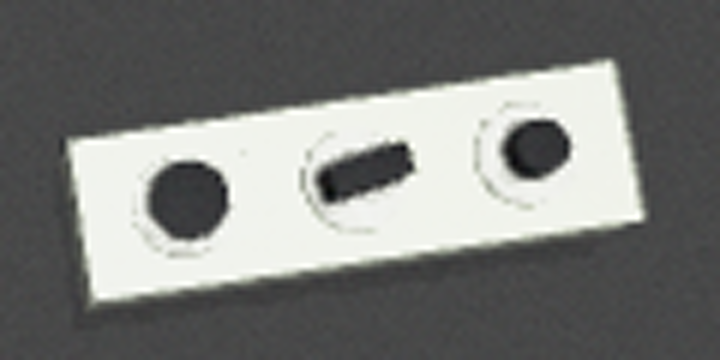

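The crop confirms it: the middle cell has the bar, rotated about 12° further than the rack. Its neighbours have a disc (left) and a knob (right). Next is the hover move.

```bash
cat >> h.py <<'E'
def to(target,yaw=None):
    """shift in tool axes (m) from measured pose and turn about tool z (deg) so the tool y axis heads at yaw (deg)"""
    s=bot.observe(); R=cv2.Rodrigues(np.array(s['ee_rot'],float))[0]
    y=np.degrees(np.arctan2(R[1,1],R[0,1]))
    print('pos',s['position'].round(1),'shift m',(R.T@(np.array(target,float)-s['position'])/1000).round(4),'yaw',y.round(2),'tilt',np.degrees(np.arccos(-R[2,2])).round(2), 'az',None if yaw is None else round(-((yaw-y+180)%360-180),2),'ft',s['ft_force'].round(2),'w',round(s['width'],1),'gf',round(s['grasp_force'],1),'t',s['time'])
E
python3 - <<'E'
from h import *
to([508,-197,250],21)
E
```

```text
pos [ 247.5 -627.3  230.1] shift m [ 0.4002 -0.3047 -0.0193] yaw -68.47 tilt 0.12 az -89.47 ft [-0.23  0.66  0.58] w 85.7 gf 0.0 t 0.1
```

>>> apply_moves:
  moves: [0.4, -0.305, -0.02, 0, 0, -89.5, 0.4, -0.305, -0.02, 0, 0, -89.5, 0.4, -0.305, -0.02, 0, 0, -89.5, 0.4, -0.305, -0.02, 0, 0, -89.5, 0.4, -0.305, -0.02, 0, 0, -89.5, 0.4, -0.305, -0.02, 0, 0, -89.5, 0.4, -0.305, -0.02, 0, 0, -89.5, 0.4, -0.305, -0.02, 0, 0, -89.5, 0.4, -0.305, -0.02, 0, 0, -89.5, 0.4, -0.305, -0.02, 0, 0, -89.5, 0.4, -0.305, -0.02, 0, 0, -89.5, 0.4, -0.305, -0.02, 0, 0, -89.5, 0.4, -0.305, -0.02, 0, 0, -89.5, 0.4, -0.305, -0.02, 0, 0, -89.5, 0.4, -0.305, -0.02, 0, 0, -89.5, 0.4, -0.305, -0.02, 0, 0, -89.5]

```text
time: 1.7
position: [507.4, -198.3, 251.2]
ee_rot: [-1.781, -2.588, 0.0]
ft_force: [0.1, -0.4, 0.2]
width: 85.3
grasp_force: 0.0
```

```bash
python3 - <<'E'
from h import *
snap('wrist','w1.png'); to([508,-197,250],21)
d=load('w1'); print(d['T_tool_cam'].round(2),d['fx'])
E
```

```text
pos [ 507.5 -198.2  251.2] shift m [0.0009 0.0009 0.0012] yaw 20.92 tilt 0.0 az -0.08 ft [-0.35  0.07  0.01] w 85.9 gf 0.0 t 1.75
[[  -0.     -0.95   -0.31   80.88]
 [   1.     -0.     -0.     -0.64]
 [   0.     -0.31    0.95 -142.34]
 [   0.      0.      0.      1.  ]] 342.2230937313644
```

View pics/w1.png

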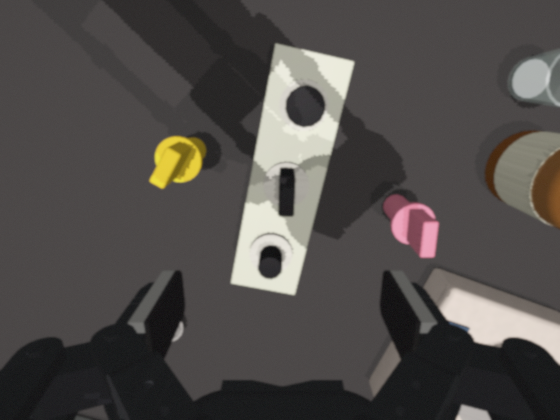

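The wrist view shows the bar at (287,192), lying almost parallel to the image's vertical axis. The disc is at (305,106) and the knob at (270,262). I'll measure the bar.

```bash
python3 - <<'E'
from h import *
d=load('w1'); im=d['img']
m=np.zeros(im.shape[:2],np.uint8); m[155:230,265:310]=(im.max(2)[155:230,265:310]<45)
n,l,st,ce=cv2.connectedComponentsWithStats(m); k=1+st[1:,4].argmax(); print(st[k],ce[k])
for v in range(st[k][1],st[k][1]+st[k][3],3):
    u=np.where(l[v]==k)[0]; print(v,u.min(),u.max(),im[v,(u.min()+u.max())//2],end=' | ')
c,_=cv2.findContours((l==k).astype(np.uint8),cv2.RETR_EXTERNAL,cv2.CHAIN_APPROX_NONE); r=cv2.minAreaRect(c[0]); print(r)
P=np.array([onplane(d,u+.5*0,v,116) for u,v in cv2.boxPoints(r)]);print(P.round(1))
E
```

```text
[280 169  14  46 569] [286.3655536  191.82249561]
169 282 290 [35 35 35] | 172 281 292 [19 20 20] | 175 281 293 [23 21 22] | 178 281 293 [31 30 33] | 181 285 293 [24 24 23] | 184 281 293 [24 21 24] | 187 280 293 [29 27 29] | 190 280 292 [32 31 33] | 193 280 292 [30 30 32] | 196 280 292 [33 33 34] | 199 280 292 [31 29 31] | 202 280 292 [33 33 34] | 205 280 292 [32 30 32] | 208 280 292 [30 29 30] | 211 280 291 [32 31 31] | 214 282 291 [38 37 37] | ((286.5, 191.5), (45.0, 13.0), 90.0)
[[ 497.7 -179.5  116. ]
 [ 507.7 -175.7  116. ]
 [ 522.1 -212.4  116. ]
 [ 511.6 -216.4  116. ]]
```

>>> apply_moves:
  moves: [-0.001, 0.003, 0.03, 0, 0, 2, -0.001, 0.003, 0.07, 0, 0, 2, -0.001, 0.003, 0.11, 0, 0, 2, -0.001, 0.003, 0.14, 0, 0, 2, -0.001, 0.003, 0.16, 0, 0, 2, -0.001, 0.003, 0.168, 0, 0, 2, -0.001, 0.003, 0.168, 0, 0, 2, -0.001, 0.003, 0.168, 0, 0, 2]

```text
time: 2.55
position: [511.9, -197.8, 84.4]
ee_rot: [1.823, 2.556, 0.001]
ft_force: [0.4, -0.3, -0.5]
width: 85.3
grasp_force: 0.0
```

>>> apply_moves:
  moves: [0, 0, 0, 0, 0, 0, 0, 0, 0, 0, 0, 0, 0, 0, 0, 0, 0, 0, 0, 0, 0, 0, 0, 0, 0, 0, 0, 0, 0, 0, 0, 0, 0, 0, 0, 0, 0, 0, 0, 0, 0, 0, 0, 0, 0, 0, 0, 0, 0, 0, 0, 0, 0, 0, 0, 0, 0, 0, 0, 0]
  grip: 0
  squeeze: 60

```text
time: 3.55
position: [511.3, -197.3, 83.7]
ee_rot: [1.823, 2.558, 0.0]
ft_force: [-1.3, 0.8, 5.1]
width: 13.3
grasp_force: 59.1
```

>>> apply_moves:
  moves: [0, 0, -0.01, 0, 0, 0, 0, 0, -0.025, 0, 0, 0, 0, 0, -0.04, 0, 0, 0, 0, 0, -0.06, 0, 0, 0, 0, 0, -0.08, 0, 0, 0, 0, 0, -0.1, 0, 0, 0, 0, 0, -0.12, 0, 0, 0, 0, 0, -0.13, 0, 0, 0, 0, 0, -0.13, 0, 0, 0, 0, 0, -0.13, 0, 0, 0]

```text
time: 4.55
position: [510.7, -197.1, 213.1]
ee_rot: [-1.823, -2.558, 0.0]
ft_force: [0.3, -0.3, -2.3]
width: 13.1
grasp_force: 58.7
```

```bash
python3 - <<'E'
from h import *
to([565,158,214],19)
E
```

```text
pos [ 510.7 -197.1  213.1] shift m [ 0.318   0.1671 -0.0009] yaw 19.03 tilt 0.01 az 0.03 ft [ 0.27 -0.28 -2.27] w 13.1 gf 58.7 t 4.55
```

>>> apply_moves:
  moves: [0.02, 0.013, 0, 0, 0, 0, 0.05, 0.033, 0, 0, 0, 0, 0.085, 0.056, 0, 0, 0, 0, 0.125, 0.082, 0, 0, 0, 0, 0.165, 0.108, 0, 0, 0, 0, 0.2, 0.131, 0, 0, 0, 0, 0.23, 0.151, 0, 0, 0, 0, 0.25, 0.164, 0, 0, 0, 0, 0.255, 0.167, 0, 0, 0, 0, 0.255, 0.167, 0, 0, 0, 0, 0.255, 0.167, 0, 0, 0, 0, 0.255, 0.167, 0, 0, 0, 0]

```text
time: 5.75
position: [585.3, 97.0, 212.8]
ee_rot: [-1.825, -2.557, 0.002]
ft_force: [-0.4, -0.0, -2.2]
width: 13.6
grasp_force: 58.8
```

```bash
python3 - <<'E'
from h import *
snap('wrist','w2.png'); snap('side','s2.png'); to([565,158,214],19)
E
```

```text
pos [585.6  97.1 213.2] shift m [ 0.0643  0.0003 -0.0008] yaw 18.95 tilt 0.02 az -0.05 ft [ 1.02 -0.44 -2.21] w 13.0 gf 58.8 t 5.85
```

View pics/w2.png

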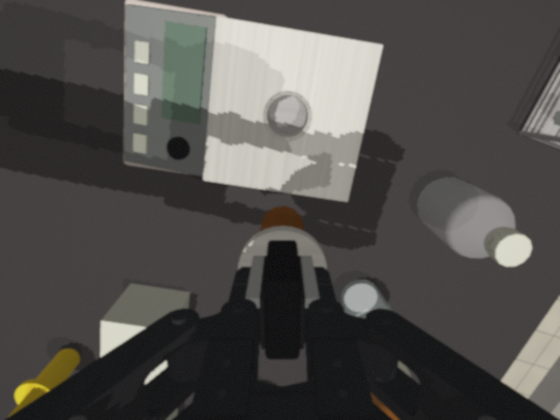

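The wrist view shows the well mouth at about (288,114) and the plate around it. The cell hangs upright in the fingers with its flange near (283,265) and its foot near (282,215). I'll fit the circles.

```bash
python3 - <<'E'
from h import *
d=load('w2'); im=d['img']; g=cv2.cvtColor(im,cv2.COLOR_RGB2GRAY)
c=cv2.HoughCircles(cv2.medianBlur(g[80:150,250:330],3),cv2.HOUGH_GRADIENT,1,5,param1=80,param2=14,minRadius=15,maxRadius=27)
for u,v,r in c[0][:5]:
    print('hole',u+250,v+80,r,onplane(d,u+250,v+80,85).round(1), 'R',np.linalg.norm(onplane(d,u+250+r,v+80,85)-onplane(d,u+250,v+80,85)).round(1))
# plate corners by plate mask (aluminium bright incl. shadow): line corners estimated by eye
for p in [(217,15),(383,44),(349,202),(203,180)]: print(onplane(d,*p,85).round(1))
print('rack-of-eye centre',np.mean([onplane(d,*p,85) for p in [(217,15),(383,44),(349,202),(203,180)]],0))
big=cv2.resize(im[70:160,240:340],None,fx=4,fy=4,interpolation=cv2.INTER_CUBIC)
big2=cv2.resize(im[195:295,225:345],None,fx=3.6,fy=3.6,interpolation=cv2.INTER_CUBIC)
cv2.imwrite('pics/c2.png',cv2.cvtColor(np.hstack([big,np.zeros((360,0,3),np.uint8)+0 if 0 else big[:, :0],big2[:360,:400]]),cv2.COLOR_RGB2BGR))
E
```

```text
hole 287.5 112.5 23.0 [566.9 160.9  85. ] R 17.5
hole 292.5 115.5 19.4 [571.3 160.1  85. ] R 14.8
hole 283.5 119.5 23.0 [565.7 155.   85. ] R 17.7
hole 281.5 107.5 16.3 [561.4 162.9  85. ] R 12.4
hole 288.5 119.5 17.2 [569.4 156.3  85. ] R 13.2
[498.3 207.4  85. ]
[616.2 228.1  85. ]
[638.6 109.8  85. ]
[519.4  88.7  85. ]
rack-of-eye centre [568.15993664 158.49605456  85.        ]
```

View pics/c2.png

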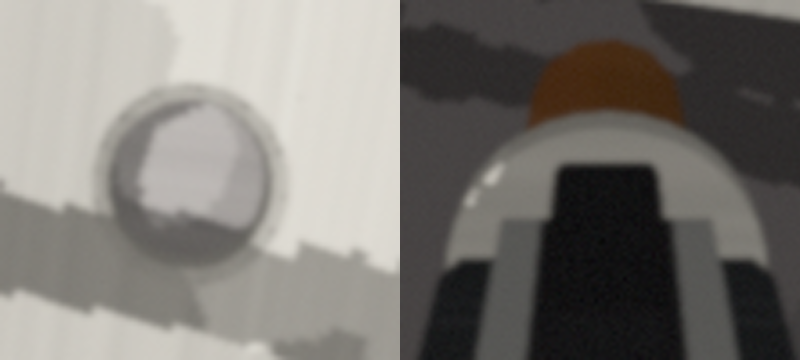

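```bash
python3 - <<'E'
from h import *
d=load('w2'); R=cv2.Rodrigues(d['rot'].astype(float))[0]
w=onplane(d,287.7,115.5,85); print('well',w.round(1), 'tool',(R.T@(w-d['pos'])).round(1))
t=lambda u,v,z:(R.T@(onplane(d,u,v,z)-d['pos'])).round(1)
Z=d['pos'][2]-7.6
print('flange top arc',t(282.8,229.7,Z),'bot arc',t(282.8,226.1,Z-6)); print('flange L,R',t(237.5,267.8,Z),t(327.2,267.8,Z))
print('foot',t(282.8,206,Z-66),t(282.8,206,Z-64))
E
```

```text
well [567.8 158.9  85. ] tool [ 64.2   3.7 127.8]
flange top arc [19.4 -0.3  7.6] bot arc [18.8 -0.3 13.6]
flange L,R [ -0.8 -22.6   7.6] [-0.8 21.4  7.6]
foot [ 9.3 -0.2 73.6] [ 9.9 -0.2 71.6]
```

>>> apply_moves:
  moves: [0.02, 0.001, 0, 0, 0, 0, 0.045, 0.003, 0, 0, 0, 0, 0.062, 0.004, 0, 0, 0, 0, 0.067, 0.004, 0.01, 0, 0, 0, 0.067, 0.004, 0.025, 0, 0, 0, 0.067, 0.004, 0.035, 0, 0, 0, 0.067, 0.004, 0.04, 0, 0, 0, 0.067, 0.004, 0.04, 0, 0, 0, 0.067, 0.004, 0.04, 0, 0, 0, 0.067, 0.004, 0.04, 0, 0, 0]

```text
time: 6.85
position: [568.3, 162.7, 173.9]
ee_rot: [1.824, 2.557, 0.001]
ft_force: [0.3, -0.8, -2.2]
width: 13.1
grasp_force: 58.8
```

```bash
python3 - <<'E'
from h import *
a,_=snap('wrist','w3.png'); b,_=snap('side','s3.png'); c,_=snap('top','t3.png');to([567.8,158.9,214],19)
f=lambda i,u,v,w,h,k:cv2.resize(i[v:v+h,u:u+w],None,fx=k,fy=k,interpolation=cv2.INTER_CUBIC)
o=np.hstack([f(a['img'],200,100,180,200,2.5),f(b['img'],215,170,70,100,5)])
print(o.shape);cv2.imwrite('pics/c3.png',cv2.cvtColor(o,cv2.COLOR_RGB2BGR))
E
```

```text
pos [568.2 162.9 174. ] shift m [-0.0037 -0.0016 -0.04  ] yaw 19.02 tilt 0.07 az 0.02 ft [-1.06 -1.34 -2.02] w 13.0 gf 58.8 t 7.0
(500, 800, 3)
```

View pics/c3.png

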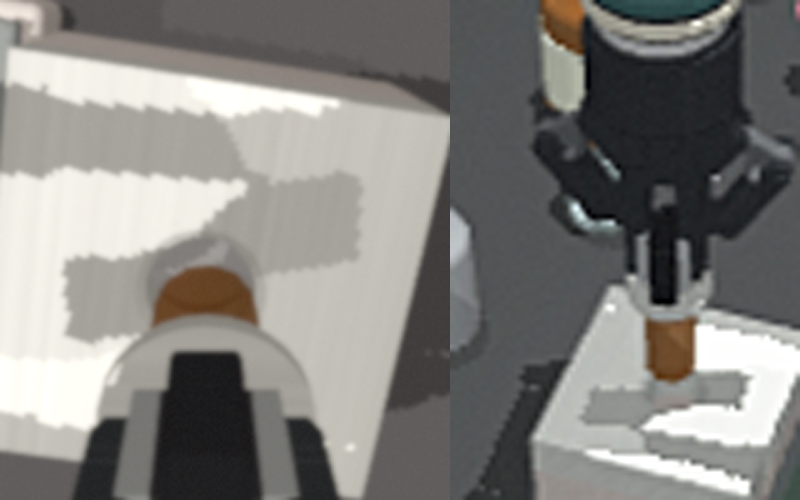

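The crops show the foot right above the well. Its lateral centring is good: the foot is at u≈281.8 and the well at u≈282.4. I'll check the other axis, then insert.

```bash
python3 - <<'E'
from h import *
d=load('w3'); R=cv2.Rodrigues(d['rot'].astype(float))[0]
t=lambda u,v,z:(R.T@(onplane(d,u,v,z)-d['pos'])).round(1)
Z=d['pos'][2]
print('bevel top',t(282.4,192.8,85),'L',t(258.8,208,85),'R',t(306,208,85),'foot edge',t(282.4,100+267/2.5,Z-72.6))
E
```

```text
bevel top [14.  -0.5 88.9] L [  2.7 -17.3  88.9] R [ 2.7 16.4 88.9] foot edge [ 9.  -0.5 72.6]
```

>>> apply_moves:
  moves: [-0.0015, 0, 0, 0, 0, 0, -0.0015, 0, 0.005, 0, 0, 0, -0.0015, 0, 0.01, 0, 0, 0, -0.0015, 0, 0.015, 0, 0, 0, -0.0015, 0, 0.02, 0, 0, 0, -0.0015, 0, 0.025, 0, 0, 0, -0.0015, 0, 0.03, 0, 0, 0, -0.0015, 0, 0.03, 0, 0, 0, -0.0015, 0, 0.03, 0, 0, 0]

```text
time: 7.9
position: [568.1, 161.5, 143.1]
ee_rot: [-1.824, -2.558, 0.0]
ft_force: [0.6, -0.5, -1.9]
width: 13.3
grasp_force: 58.8
```

>>> apply_moves:
  moves: [0, 0, 0.005, 0, 0, 0, 0, 0, 0.01, 0, 0, 0, 0, 0, 0.015, 0, 0, 0, 0, 0, 0.02, 0, 0, 0, 0, 0, 0.025, 0, 0, 0, 0, 0, 0.03, 0, 0, 0, 0, 0, 0.03, 0, 0, 0, 0, 0, 0.03, 0, 0, 0]

```text
time: 8.7
position: [568.1, 161.5, 113.0]
ee_rot: [-1.823, -2.558, 0.0]
ft_force: [-0.5, 0.4, -1.9]
width: 13.0
grasp_force: 58.8
```

>>> apply_moves:
  moves: [0, 0, 0.002, 0, 0, 0, 0, 0, 0.004, 0, 0, 0, 0, 0, 0.006, 0, 0, 0, 0, 0, 0.007, 0, 0, 0, 0, 0, 0.007, 0, 0, 0, 0, 0, 0.007, 0, 0, 0]

```text
time: 9.3
position: [568.7, 161.6, 106.9]
ee_rot: [1.823, 2.557, 0.001]
ft_force: [-0.7, 0.3, 4.5]
width: 13.2
grasp_force: 59.6
```

>>> apply_moves:
  moves: [0, 0, 0.001, 0, 0, 0, 0, 0, 0.002, 0, 0, 0, 0, 0, 0.003, 0, 0, 0, 0, 0, 0.004, 0, 0, 0, 0, 0, 0.004, 0, 0, 0, 0, 0, 0.004, 0, 0, 0]

```text
time: 9.9
position: [568.7, 161.6, 102.6]
ee_rot: [1.823, 2.558, 0.001]
ft_force: [-0.6, 0.4, 4.8]
width: 13.3
grasp_force: 59.8
```

>>> apply_moves:
  moves: [0, 0, 0.0005, 0, 0, 0, 0, 0, 0.001, 0, 0, 0, 0, 0, 0.0015, 0, 0, 0, 0, 0, 0.0015, 0, 0, 0]

```text
time: 10.3
position: [568.7, 161.6, 101.2]
ee_rot: [1.823, 2.558, 0.001]
ft_force: [-1.4, 0.4, 5.6]
width: 13.3
grasp_force: 59.8
```

>>> apply_moves:
  moves: [0, 0, 0.0005, 0, 0, 0, 0, 0, 0.001, 0, 0, 0, 0, 0, 0.0015, 0, 0, 0, 0, 0, 0.0015, 0, 0, 0]

```text
time: 10.7
position: [568.7, 161.6, 99.8]
ee_rot: [1.823, 2.558, 0.001]
ft_force: [-0.5, -0.4, 6.5]
width: 12.9
grasp_force: 59.9
```

>>> apply_moves:
  moves: [0, 0, 0.0005, 0, 0, 0, 0, 0, 0.001, 0, 0, 0, 0, 0, 0.001, 0, 0, 0]

```text
time: 11.0
position: [568.7, 161.7, 98.9]
ee_rot: [1.823, 2.558, 0.001]
ft_force: [-0.9, 0.3, 7.5]
width: 13.7
grasp_force: 60.0
```

>>> apply_moves:
  moves: [0, 0, 0.0005, 0, 0, 0, 0, 0, 0.0005, 0, 0, 0, 0, 0, 0.0005, 0, 0, 0]

```text
time: 11.3
position: [568.7, 161.7, 98.7]
ee_rot: [1.823, 2.558, 0.001]
ft_force: [-1.6, -0.4, 7.2]
width: 13.1
grasp_force: 60.3
```

>>> apply_moves:
  moves: [0, 0, 0.0005, 0, 0, 0, 0, 0, 0.0005, 0, 0, 0, 0, 0, 0.0005, 0, 0, 0]

```text
time: 11.6
position: [568.7, 161.7, 98.7]
ee_rot: [1.823, 2.557, 0.001]
ft_force: [-1.8, -0.5, 11.1]
width: 12.9
grasp_force: 60.7
```

>>> apply_moves:
  moves: [0, 0, 0.0005, 0, 0, 0, 0, 0, 0.0005, 0, 0, 0, 0, 0, 0.0005, 0, 0, 0, 0, 0, 0.0005, 0, 0, 0]

```text
time: 12.0
position: [568.7, 161.7, 98.7]
ee_rot: [1.823, 2.557, 0.001]
ft_force: [-3.2, 0.0, 12.5]
width: 13.1
grasp_force: 61.1
```

>>> apply_moves:
  moves: [0, 0, 0.0003, 0, 0, 0, 0, 0, 0.0003, 0, 0, 0, 0, 0, 0.0003, 0, 0, 0, 0, 0, 0.0003, 0, 0, 0, 0, 0, 0.0003, 0, 0, 0, 0, 0, 0.0003, 0, 0, 0]

```text
time: 12.6
position: [568.8, 161.7, 98.7]
ee_rot: [1.823, 2.558, 0.001]
ft_force: [-4.9, -0.6, 14.7]
width: 13.3
grasp_force: 61.1
```

>>> apply_moves:
  moves: [0, 0, 0, 0, 0, 0, 0, 0, 0, 0, 0, 0, 0, 0, 0, 0, 0, 0, 0, 0, 0, 0, 0, 0, 0, 0, 0, 0, 0, 0, 0, 0, 0, 0, 0, 0]

```text
time: 13.2
position: [568.8, 161.7, 98.7]
ee_rot: [1.823, 2.557, 0.001]
ft_force: [-4.0, -0.6, 14.9]
width: 13.1
grasp_force: 61.1
```

```bash
python3 - <<'E'
from h import *
a,_=snap('wrist','w4.png'); b,_=snap('side','s4.png');to([567.8,158.9,98],19)
f=lambda i,u,v,w,h,k:cv2.resize(i[v:v+h,u:u+w],None,fx=k,fy=k,interpolation=cv2.INTER_CUBIC)
o=np.hstack([f(a['img'],200,100,180,200,2.5),f(b['img'],215,170,70,100,5)])
cv2.imwrite('pics/c4.png',cv2.cvtColor(o,cv2.COLOR_RGB2BGR))
E
```

```text
pos [568.7 161.6  98.6] shift m [-0.0023 -0.0018  0.0006] yaw 19.03 tilt 0.07 az 0.03 ft [-4.12 -0.7  14.36] w 13.2 gf 61.1 t 13.3
```

View pics/c4.png

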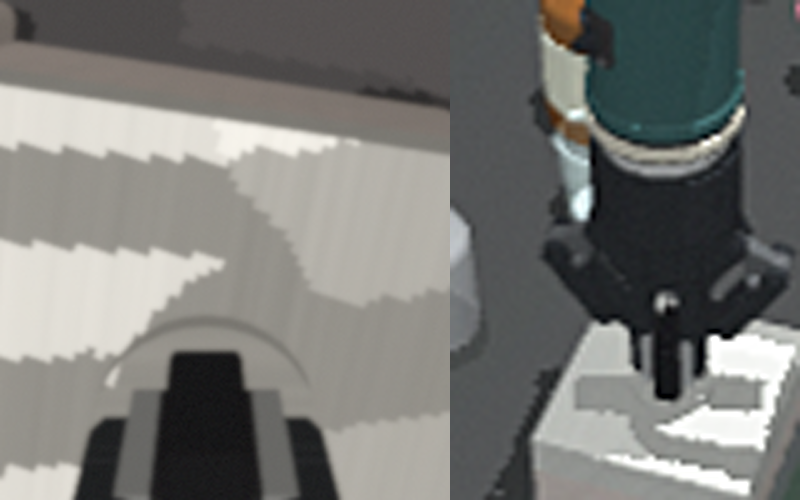

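Both views show the flange flat on the plate with the handle upright. The TCP height of 98.7 mm matches the 98.6 mm expected with the flange home, and the push is steady at about 15 N.

```bash
python3 -c "
from cell import bot
print(bot.sign_off())"
```

```text
the job is handed in; nothing more can be done
None
```

The bar-handled cell is in the photometer well, with its flange down on the rim and the gripper still holding it there with a steady push of about 15 N; I handed the job in at about 13.3 s, and sign-off returned no verdict.

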